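# Check the red-banded battery pack in its matching tester

### The job

Check the battery pack with the red band: lay it flat in the nest of the tester that has the red plunger, yellow plug end towards the tester's column, and let go of it. Then push the red plunger in all the way to its stop, hold it there for about a second and let it spring back out. Leave the white-banded pack, the tester with the white plunger, the bottle, the pot and the solder reel alone.

Things in the scene. Friction and masses are not known exactly. Their poses are not given: they have to be found in the camera images.
- pack_red: blue battery pack, yellow label, a red band round the end away from its yellow plug, 113 x 36 x 19 mm, 0.1 to 0.2 kg. Origin: underside, middle of its length; x towards the plug end, y across, z up. The solid blue case, its mass and its centre lie at x = -56..15 mm; a light stub with the plug goes on to +57 mm. Grip the case across its 36 mm.
- pack_red_plug (a point): middle of the red-banded pack's yellow plug: x = 55, y = 0, z = 9.5 mm in the pack's frame
- tester_red: battery tester fixed to the bench, red plunger cap: foot plate 225 x 72 x 12 mm with an open nest in front; behind it (+x) a grey body from x = 64 mm, 48 mm high, and a column. Origin: under the nest centre, on the bench; x from the nest to the column (away from the robot), z up. The overhanging readout head, x = 103..163, z = 226..268 mm, keeps a gripper pointing down off the cap.
- tester_red_nest (a point): centre of the nest's floor, 12 mm above the bench. The pack lies along the tester's x: origin here, plug end to +x. Four corner guides with flared lips (top 17 mm over the floor), inner faces at y = +-21.5 mm, at x = -58..-47 and 6..17 mm; between them both sides are open for fingers. End stops for the case, 11 mm high, faces at x = -60 and +19 mm.
- tester_red_cap (a point): centre of the outer face of the red plunger cap (round, flat, 36 mm across, 10 mm thick), moves with it. Out, it is at x = 88, y = 0, z = 112 mm in the tester's frame. The plunger slides inward along (0.574, 0, -0.819) in that frame: 35 degrees off vertical, its face looking up and towards the robot. Best pushed along that line with the shut fingers.
- tester_red_plunger (a joint): red plunger travel, m: 0 sprung out, 0.014 at its stop. Spring: about 3.6 N to start, about 9.5 N at the stop; it comes back by itself when let go.
- pack_white: blue battery pack, yellow label, a white band round the end away from its yellow plug, 113 x 36 x 19 mm, 0.1 to 0.2 kg. Origin: underside, middle of its length; x towards the plug end, y across, z up. The solid blue case, its mass and its centre lie at x = -56..15 mm; a light stub with the plug goes on to +57 mm. Grip the case across its 36 mm. Not to be used.
- tester_white: the same tester with a white plunger cap; same sizes. Not to be used.
- tester_white_plunger (a joint): white plunger travel, m: 0 sprung out, 0.014 at its stop. Spring: about 3.6 N to start, about 9.5 N at the stop; it comes back by itself when let go.
- flux_bottle: white bottle with a red nozzle, 34 mm across, 104 mm high; origin: centre of its underside
- screw_pot: white pot of screws, 47 mm across, 22 mm high; origin: centre of its underside
- solder_reel: reel of solder with green flanges, 58 mm across, 34 mm high; origin: centre of its underside
Mind the look-alikes: they are no part of the job. There is more than one size of the pack_red; the job needs the smallest.

How it is judged:
By the outcome, as a careful person would: the job done as asked, in the order asked, and still so for the second after the job is handed in, with the robot touching nothing.
It also fails if it takes over 54 s, if anything falls off the work surface, if the arm or the gripper's body presses on something with over 40 N, if the wrist force passes 120 N, or if a joint passes its speed limit or range.

### The arm

A 7-joint arm with a two-finger parallel gripper is mounted at the origin on a cart in front of the work surface, level with it; the furniture and walls round the work are solid. World frame = base frame: x ahead of the robot, y to its left, z up, the work surface at z = 0. Lengths are in m, angles in rad, forces in N, time in s.
With the tool pointing down it reaches from about 0.35 to 0.9 m from the base axis. Payload 8.1 kg.
Tool frame: the origin (TCP) lies midway between the tips of the shut fingers; the grasp point (between the pads) lies 19 mm behind it; z points along the fingers, y is the line along which they close (so a half turn about z gives the same grasp; the last joint's range is limited). The gripper opens to 92 mm and grips with 3 to 60 N. Pads are 19 mm wide; open, the fingers measure 130 mm over their backs; the gripper's body (75 mm by 190 mm) begins 47 mm behind the grasp point.
Start: joints at [1.223, 0.434, 0.025, 1.573, -0.012, 1.134, -0.075], TCP at [0.151, -0.606, 0.227] pointing down, gripper open.
Joint ranges: [-2.62, 2.62], [-0.44, 2.09], [-1.27, 1.32], [0.08, 2.57], [-1.32, 4.46], [0.12, 2], [-2.74, 2.74]. Speed limits (rad/s): [2.22, 2.22, 3.01, 3.01, 3.14, 3.14, 3.14].

### API

Orientations are given as [roll, pitch, yaw] about the fixed x, y, z axes, in that order (R = Rz(yaw) Ry(pitch) Rx(roll)).
In Python, from workcell import env gives the robot as it stands. The module is installed in compiled form; this text tells all that it offers.
- The arm moves only by the tool drive_tool, never from a script. Its argument "steps" is a list of rows, each an object of numbers: "wx", "wy", "wz": the turn, a rotation vector about the world's x, y, z in rad; "tx", "ty", "tz": the shift along the world's x, y, z in m; "jaw": the closure, from -1 (fully open) to 1 (shut). In form: [{"wx": .., "wy": .., "wz": .., "tx": .., "ty": .., "tz": .., "jaw": ..}, ...]. A call has 1 to 10 rows; each row shifts and turns the commanded pose from where the row before left it; what a row does not reach is not made up. A row lasts 1/10 s, in which the tool goes at most 50 mm and 8.59 degrees, less where a joint would pass 70% of its speed; a pose out of reach is approached as far as the arm can. A call is refused whole if a number of a shift passes 0.05 or a number of a turn 0.15, either way. A call with a gripper value outside its range is refused whole. The fingers move at their own pace and stop on an object; "squeeze" is the grip in N (left out, the last holds). Time passes only in rows, so rows that do not move let the fingers close. It gives the time, the measured TCP pose, the force, the opening and the grip force at its end, in the units of the state.
- env.get_state(): the state, without advancing time (a new reading comes with each control period).
- env.camera(name): name is "scene" or "top"; returns a dict with "image" (420x560x3 uint8, red, green, blue), "range_z" (420x560 float32, m along the optical axis (not along the pixel's ray), 0 where there is no reading), "fx", "fy", "cx", "cy" (pixels), "dist" ([k1, k2, p1, p2, k3] as OpenCV has them; the pictures are not rectified), "R" (3x3) and "t" (3): a world point X has camera coordinates R X + t. Camera axes: x right, y down, z forward; pixel columns grow to the right and rows downward; lengths in m; the calibration is good to about 2 mm. A picture is of the moment at which its call begins.
- env.job_done(): hands the job in; it is judged then, once.
The state is a dict: "clock": time; "joints": joint angles; "qvel": joint speeds; "joint_efforts": joint torques, N m; "ee_pos": TCP position; "orientation": TCP orientation; "contact_force": force on the tool from outside, world axes, zero at the start; "wrist_torque": the same for the moment, N m; "width": opening from 0.0 (shut) to 1.0 (fully open); "grasp_force": force on a finger pad.
Only numpy, scipy, OpenCV 4.12 (cv2) and the standard library are available. Lean on these libraries where they do the work, as an engineer would, in place of code of your own. Each camera call takes 0.05 s, during which the arm holds its last target. There are 200 camera calls.

## Working session

There is one attempt and no reset: what is moved stays moved. The work goes in short steps, Python scripts to look and compute and a tool call to move; the robot and the scene stay as the last step left them, time stands still between calls to the robot, and variables do not carry over. Pictures are saved under pics/ and viewed, at most 10 in all, crops included, and the job is handed in when it is done.

Besides the shell and the picture viewer there is one more tool, called after "Request:" as a command line: name --argument value ..., lists and objects as JSON in quotes. drive_tool: Moves the arm, as the interface text tells. Its arguments: {"type":"object","properties":{"steps":{"type":"array"},"squeeze":{"type":"number"}},"required":["steps"]}

```bash
mkdir -p pics
cat > h.py <<'E'
import numpy as np, cv2
from workcell import env
def cam(n):
    c=env.camera(n); c['K']=np.array([[c['fx'],0,c['cx']],[0,c['fy'],c['cy']],[0,0,1]]); c['dist']=np.array(c['dist'],float); c['R']=np.array(c['R']); c['t']=np.array(c['t']); return c
def grid(c):
    h,w=c['range_z'].shape
    u,v=np.meshgrid(np.arange(w),np.arange(h))
    p=cv2.undistortPoints(np.stack([u,v],-1).reshape(-1,1,2).astype(np.float64),c['K'],c['dist']).reshape(h,w,2)
    z=c['range_z'][...,None].astype(float)
    P=np.concatenate([p*z,z],-1)
    X=(P-c['t'])@c['R']; X[z[...,0]==0]=np.nan
    return X
E
python3 - <<'E'
from h import *
for n in('scene','top'):
    c=cam(n); cv2.imwrite(f'pics/{n}0.png',c['image'][...,::-1]); np.savez(f'{n}0.npz',**c,X=grid(c))
    print(n,-c['R'].T@c['t'],c['R'][2])
print(env.get_state())
E
```

```text
scene [-0.17655757  0.90732554  0.85095147] [ 0.52895882 -0.62691773 -0.57199364]
top [0.23909015 0.05977578 1.49515647] [ 0.20911703  0.00535472 -0.97787596]
{'clock': 0.1, 'joints': array([ 1.22340338,  0.43514515,  0.02496479,  1.57396854, -0.01160255,
        1.13396138, -0.07512532]), 'qvel': array([-0.00015125, -0.00141201, -0.00063473, -0.00243963,  0.0014929 ,
       -0.00204529, -0.00016035]), 'joint_efforts': array([ 3.06792914e-03, -6.69126749e+01,  9.88058187e-01, -3.15145075e+01,
       -6.04898063e-02,  3.74703621e-02,  3.76446530e-05]), 'ee_pos': array([ 0.15132605, -0.6059652 ,  0.22604293]), 'orientation': array([-3.14026031e+00,  1.16736631e-04,  2.44705587e-01]), 'contact_force': array([0.13246   , 0.72895388, 0.08341138]), 'wrist_torque': array([-0.02928655, -0.01443235,  0.0586985 ]), 'grasp_force': 0.0, 'width': 1.0000613539701222}
```

View pics/top0.png

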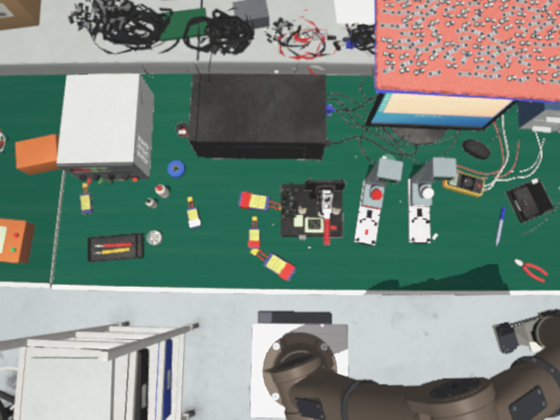

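View pics/scene0.png

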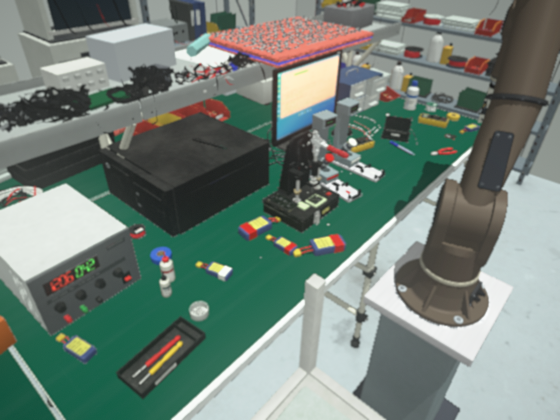

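Top view: candidate packs are at (85,198), (193,212) with a white band, (256,201) red, (254,234) small, and (278,264) large red. The red tester cap is at (376,195) and the white one at (427,192). I'll check these in an enlarged crop and measure sizes.

Run:
```python
from h import *
d=np.load('top0.npz'); im=d['image'][...,::-1]; X=d['X']
a=cv2.resize(im[180:285,230:310],None,fx=5,fy=5,interpolation=cv2.INTER_CUBIC)
b=cv2.resize(im[150:255,345:405],None,fx=5,fy=5,interpolation=cv2.INTER_CUBIC)
cv2.imwrite('pics/crop1.png',np.hstack([a,b]))
# pack blobs: saturated & not green
hsv=cv2.cvtColor(np.ascontiguousarray(im),cv2.COLOR_BGR2HSV)
z=X[...,2]
print('bench z',np.nanmedian(z[240:280,150:230]))
m=((hsv[...,0]<40)|(hsv[...,0]>100))&(hsv[...,1]>60)&(z>0.006)&(z<0.05)
m[:, :70]=0; m[:,310:]=0; m[:180]=0; m[285:]=0
n,l,s,c=cv2.connectedComponentsWithStats(m.astype(np.uint8))
for i in range(1,n):
    if s[i,4]<40: continue
    p=X[l==i]; r=cv2.minAreaRect(p[:,:2].astype(np.float32)); print(s[i],c[i].round(1),np.round(r[0],3),np.round(r[1],3),round(r[2],1),np.percentile(p[:,2],[10,50,90]).round(3))
```

```text
bench z -0.000665834937655908
[239 192  27  17 361] [251.1 200.4] [0.564 0.171] [0.093 0.053] 82.6 [0.022 0.027 0.032]
[ 80 195  10  15 118] [ 85.  201.9] [0.553 0.76 ] [0.049 0.037] 12.5 [0.014 0.019 0.023]
[262 196  20  15  82] [270.3 204.2] [0.555 0.1  ] [0.066 0.049] 88.3 [0.01  0.021 0.03 ]
[188 209  10  11  85] [192.6 214.2] [0.513 0.375] [0.035 0.031] 13.7 [0.014 0.018 0.023]
[249 230  11  18 179] [253.9 238.7] [0.432 0.159] [0.06  0.034] 2.4 [0.015 0.019 0.023]
[102 242  31  12 180] [116.9 247.5] [0.395 0.634] [0.035 0.104] 5.1 [0.007 0.011 0.016]
[251 249  45  31 487] [277.3 264.9] [0.354 0.097] [0.163 0.053] 59.3 [0.015 0.026 0.031]
```

View pics/crop1.png

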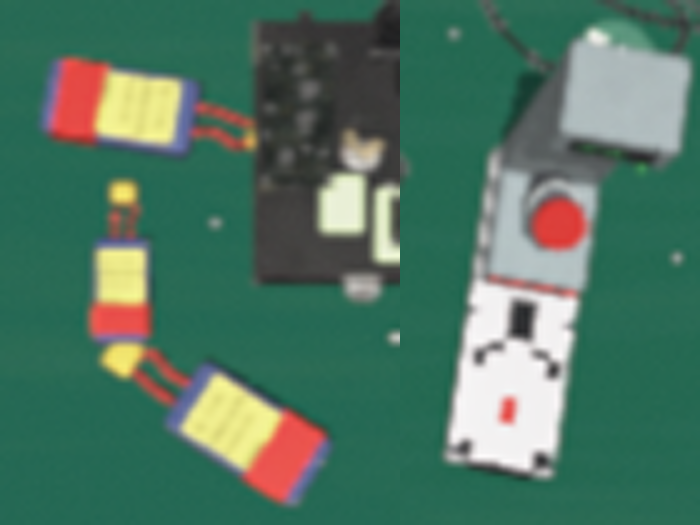

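Candidates: red packs at (256,201) large, (277,265) large and (254,234) small with its plug up at (254.6,218.4). White-banded packs sit at (193,212) and (85,198). I choose the small one at (254,234): case about 70×35 mm, z about 19 mm, as given. The large packs' cases are 53 mm wide. Next I'll measure it and the tester precisely.

```bash
cat >> h.py <<'E'
def ray(d,uv,z):
    uv=np.array(uv,float).reshape(-1,1,2)
    p=cv2.undistortPoints(uv,d['K'],d['dist']).reshape(-1,2)
    r=np.c_[p,np.ones(len(p))]@d['R']; o=-d['R'].T@d['t']
    return o+r*((np.broadcast_to(z,(len(p),))-o[2])/r[:,2])[:,None]
E
python3 - <<'E'
from h import *
d=np.load('top0.npz'); X=d['X']; im=d['image'].astype(int)
f=lambda x,y,ox,oy:((x+.5)/5-.5+ox,(y+.5)/5-.5+oy)
A=lambda x,y:f(x,y,230,180); B=lambda x,y:f(x-400,y,345,150)
print('pack case FL FR BL BR',ray(d,[A(97,242),A(147,242),A(92,338),A(150,340)],.019).round(4)[:,:2].tolist(),'plug',ray(d,[A(123,192)],.0095).round(4))
print('guides BL BR FL FR',ray(d,[B(462,447),B(541,460),B(479,355),B(553,370)],.025).round(4)[:,:2].tolist())
print('plate near corners',ray(d,[B(446,460),B(550,477)],.012).round(4)[:,:2].tolist())
print('body edge',ray(d,[B(487,278),B(578,293)],.048).round(4)[:,:2].tolist(),ray(d,[B(487,278),B(578,293)],.012).round(4)[:,:2].tolist())
m=(im[...,0]>150)&(im[...,1]<90)&(im[...,2]<90); m[:,:360]=0;m[:,395:]=0;m[:175]=0;m[205:]=0
p=X[m]; print('cap',m.sum(),np.nanmean(p,0).round(4),np.argwhere(m).mean(0)[::-1], 'ray@.112',ray(d,[np.argwhere(m).mean(0)[::-1]],.112))
# white plate
sat=im.max(-1)-im.min(-1)
m=(im.min(-1)>170)&(X[...,2]<.03); m[:,:350]=0;m[:,390:]=0;m[:195]=0;m[250:]=0
q=ray(d,np.argwhere(m)[:,::-1],.012)[:,:2]
print('plate',cv2.minAreaRect(q.astype(np.float32)), q.mean(0))
# row-wise centre of plate in image
v=[];
for r in range(212,240):
    c=np.where(m[r])[0]
    v.append(((c.min()+c.max())/2,r))
v=ray(d,v,.012)[:,:2]; k=np.polyfit(v[:,0],v[:,1],1); print('axis y=',k,np.arctan(k[0]))
s=np.load('scene0.npz')['image'][...,::-1]
t=cv2.resize(im[150:250,350:400].astype(np.uint8)[...,::-1],None,fx=6,fy=6,interpolation=cv2.INTER_CUBIC)
s=cv2.resize(s[125:225,305:385],None,fx=6,fy=6,interpolation=cv2.INTER_CUBIC)
cv2.imwrite('pics/crop2.png',np.hstack([t,s]))
E
```

```text
pack case FL FR BL BR [[0.4678, 0.1768], [0.4683, 0.1425], [0.4017, 0.1784], [0.4009, 0.1389]] plug [[0.5046 0.1605 0.0095]]
guides BL BR FL FR [[0.4335, -0.1924], [0.4252, -0.2463], [0.4972, -0.2056], [0.4874, -0.2564]]
plate near corners [[0.4261, -0.1834], [0.4151, -0.2549]]
body edge [[0.5465, -0.2082], [0.5368, -0.2703]] [[0.5542, -0.2149], [0.5443, -0.2785]]
cap 75 [ 0.57   -0.2435  0.1129] [376.13333333 194.2       ] ray@.112 [[ 0.57036897 -0.24387636  0.112     ]]
plate ((0.5015794038772583, -0.23370598256587982), (0.07367530465126038, 0.1607295423746109), 79.75830078125) [ 0.484337   -0.22976668]
axis y= [-0.15105034 -0.15741995] -0.1499170172709785
```

View pics/crop2.png

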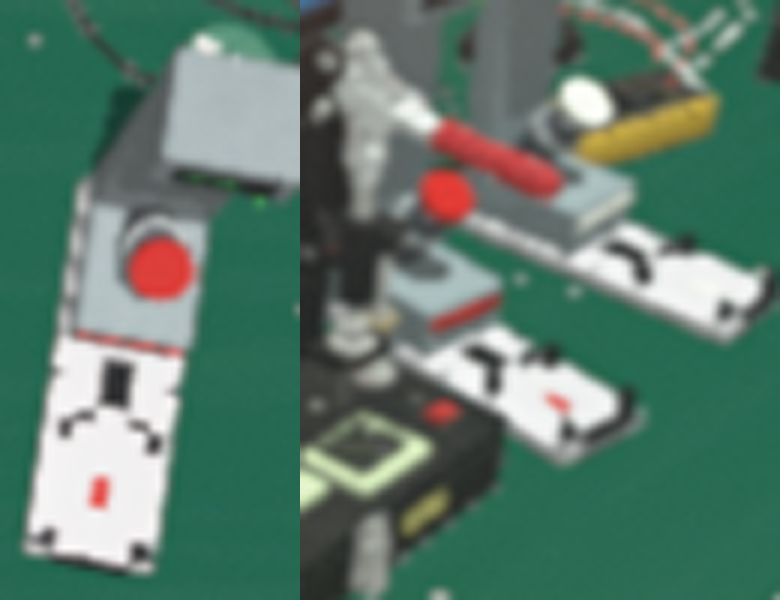

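Crop 2: the red cap's crop pixel (160,268) back-projects to z=0.113, against 0.112 expected. Guides, plate edge and body edge agree on tester yaw of about -0.157 and nest origin near (0.4815,-0.2295). The pack case centre is near (0.432,0.1595), yaw about 0.02. One check of heights along the route.

Run:
```python
from h import *
d=np.load('top0.npz'); e=np.load('scene0.npz')
P=np.vstack([d['X'].reshape(-1,3),e['X'].reshape(-1,3)]); P=P[np.isfinite(P).all(1)]
print('rows x .30..  cols y -0.55..0.3 step .05; max z mm')
print(np.arange(-.55,.3,.05).round(2))
for x in np.arange(.30,.66,.04):
    print(round(x,2),[int(1000*np.percentile(q[:,2],98)) if len(q:=P[(P[:,0]>=x)&(P[:,0]<x+.04)&(P[:,1]>=y)&(P[:,1]<y+.05)])>3 else None for y in np.arange(-.55,.3,.05)])
# small pack from depth
im=d['image'].astype(int);X=d['X']
q=X[226:251,247:261]; k=q[(q[...,2]>.011)]; print(k[:,:2].mean(0),cv2.minAreaRect(k[:,:2].astype(np.float32)))
```

```text
rows x .30..  cols y -0.55..0.3 step .05; max z mm
[-0.55 -0.5  -0.45 -0.4  -0.35 -0.3  -0.25 -0.2  -0.15 -0.1  -0.05  0.
  0.05  0.1   0.15  0.2   0.25]
0.3 [4, 5, 5, 5, 3, 5, 3, 3, 4, 3, 4, 33, 31, 28, 5, 5, 4]
0.34 [5, 4, 4, 5, 5, 5, 4, 4, 5, 4, 4, 29, 32, 30, 7, 5, 4]
0.38 [5, 4, 4, 5, 4, 4, 24, 5, 5, 264, 5, 4, 23, 21, 22, 4, 5]
0.42 [4, 5, 27, 24, 4, 14, 23, 24, 58, 267, 64, 57, 56, 21, 22, 4, 5]
0.46 [4, 4, 21, 21, 4, 25, 25, 16, 63, 270, 262, 64, 58, 16, 19, 4, 5]
0.5 [5, 4, 23, 22, 4, 37, 23, 12, 167, 294, 289, 161, 65, 29, 27, 5, 5]
0.54 [4, 6, 113, 102, 6, 263, 120, 5, 264, 269, 265, 162, 63, 32, 33, 30, 4]
0.58 [30, 6, 270, 269, 5, 271, 270, 6, 244, -743, 239, 66, 63, 28, 32, 28, 5]
0.62 [36, 266, 270, 268, 4, 272, 270, 6, 7, 5, 58, 35, 6, 4, 5, 5, 4]
[0.43284422 0.15836646] ((0.43391773104667664, 0.1589595526456833), (0.08373397588729858, 0.037106726318597794), 3.7290594577789307)
```

Request:
drive_tool --steps '[{"tz": 0.05,"wz": -0.05},{"tz": 0.05,"wz": -0.05},{"tz": 0.03,"tx": 0.03,"wz": -0.05},{"tx": 0.04,"ty": 0.03,"wz": -0.05},{"tx": 0.04,"ty": 0.03,"wz": -0.025},{"tx": 0.03,"ty": 0.04},{"tx": 0.03,"ty": 0.04},{"tx": 0.02,"ty": 0.045},{"tx": 0.02,"ty": 0.045},{"ty": 0.05}]' --squeeze 20

```text
schema error: expected keys wx, wy, wz, tx, ty, tz, jaw
```

Run:
```python
from h import *
d=np.load('top0.npz'); e=np.load('scene0.npz')
P=np.vstack([d['X'].reshape(-1,3),e['X'].reshape(-1,3)]); P=P[np.isfinite(P).all(1)]
print(np.arange(-.18,-.06,.01).round(2))
for x in np.arange(.36,.54,.01):
    print(round(x,2),[int(1000*q[:,2].max()) if len(q:=P[(P[:,0]>=x)&(P[:,0]<x+.01)&(P[:,1]>=y)&(P[:,1]<y+.01)])>0 else None for y in np.arange(-.18,-.06,.01)])
```

```text
[-0.18 -0.17 -0.16 -0.15 -0.14 -0.13 -0.12 -0.11 -0.1  -0.09 -0.08 -0.07]
0.36 [4, 1, 4, 1, 4, 2, 6, 4, 4, 1, 4, 7]
0.37 [3, 7, 5, 5, 4, 4, 5, 7, 2, 1, 8, 6]
0.38 [4, 5, 5, 3, 4, 2, 7, 6, 3, 3, 4, 264]
0.39 [1, 2, 5, 3, 2, 5, 2, 2, 2, 4, 259, 270]
0.4 [4, 5, 10, 3, 5, 2, 4, 5, 1, 6, 264, 266]
0.41 [1, 3, 3, 6, 2, 5, 5, 2, 3, 3, 264, 268]
0.42 [2, 5, 6, 2, 0, 2, 5, 1, 4, 4, 263, 267]
0.43 [5, 3, 7, 4, 3, 4, 19, 49, 50, 48, 264, 268]
0.44 [7, 4, 3, 50, 57, 59, 57, 60, 60, 53, 265, 268]
0.45 [2, 0, 4, 1, 59, 57, 62, 57, 60, 57, 267, 268]
0.46 [1, 5, 6, 4, 57, 63, 62, 64, 64, 57, 264, 266]
0.47 [2, 3, 5, 0, 57, 63, 58, 68, 61, 54, 266, 268]
0.48 [3, 3, 5, 0, 56, 60, 55, 57, 56, 56, 270, 267]
0.49 [8, 3, 2, 50, 59, 57, 61, 57, 56, 109, 274, 267]
0.5 [2, 4, 2, 1, 58, 61, 62, 59, 59, 188, 278, 274]
0.51 [2, 3, 5, 51, 59, 164, 166, 165, 161, 295, 295, 284]
0.52 [0, 3, 5, 52, 62, 164, 170, 162, 57, 297, 295, 292]
0.53 [3, 2, 7, 3, 91, 161, 170, 164, 54, 290, 291, 176]
0.54 [6, 5, 6, 2, None, 162, 169, 168, 56, 277, 258, 248]
```

Request:
drive_tool --steps '[{"wx": 0,"wy": 0,"wz": -0.05,"tx": 0,"ty": 0,"tz": 0.05,"jaw": -1},{"wx": 0,"wy": 0,"wz": -0.05,"tx": 0,"ty": 0,"tz": 0.05,"jaw": -1},{"wx": 0,"wy": 0,"wz": -0.05,"tx": 0.03,"ty": 0,"tz": 0.03,"jaw": -1},{"wx": 0,"wy": 0,"wz": -0.05,"tx": 0.04,"ty": 0.03,"tz": 0,"jaw": -1},{"wx": 0,"wy": 0,"wz": -0.025,"tx": 0.04,"ty": 0.03,"tz": 0,"jaw": -1},{"wx": 0,"wy": 0,"wz": 0,"tx": 0.03,"ty": 0.04,"tz": 0,"jaw": -1},{"wx": 0,"wy": 0,"wz": 0,"tx": 0.03,"ty": 0.04,"tz": 0,"jaw": -1},{"wx": 0,"wy": 0,"wz": 0,"tx": 0.02,"ty": 0.045,"tz": 0,"jaw": -1},{"wx": 0,"wy": 0,"wz": 0,"tx": 0.02,"ty": 0.045,"tz": 0,"jaw": -1},{"wx": 0,"wy": 0,"wz": 0,"tx": 0,"ty": 0.05,"tz": 0,"jaw": -1}]' --squeeze 20

```text
clock: 1.1
ee_pos: [0.3635, -0.3239, 0.356]
orientation: [-3.141, -0.0, 0.022]
contact_force: [1.2, 1.0, 0.7]
width: 1.003
grasp_force: 0.0
```

Request:
drive_tool --steps '[{"wx": 0,"wy": 0,"wz": 0,"tx": 0,"ty": 0.05,"tz": 0,"jaw": -1},{"wx": 0,"wy": 0,"wz": 0,"tx": 0,"ty": 0.05,"tz": 0,"jaw": -1},{"wx": 0,"wy": 0,"wz": 0,"tx": 0,"ty": 0.05,"tz": 0,"jaw": -1},{"wx": 0,"wy": 0,"wz": 0,"tx": 0,"ty": 0.05,"tz": 0,"jaw": -1},{"wx": 0,"wy": 0,"wz": 0,"tx": 0.01,"ty": 0.05,"tz": 0,"jaw": -1},{"wx": 0,"wy": 0,"wz": 0,"tx": 0.01,"ty": 0.05,"tz": 0,"jaw": -1},{"wx": 0,"wy": 0,"wz": 0,"tx": 0.01,"ty": 0.05,"tz": 0,"jaw": -1},{"wx": 0,"wy": 0,"wz": 0,"tx": 0.01,"ty": 0.05,"tz": 0,"jaw": -1},{"wx": 0,"wy": 0,"wz": 0,"tx": 0.01,"ty": 0.05,"tz": 0,"jaw": -1},{"wx": 0,"wy": 0,"wz": 0,"tx": 0.01,"ty": 0.033,"tz": 0,"jaw": -1}]'

```text
clock: 2.1
ee_pos: [0.4198, 0.1552, 0.3568]
orientation: [-3.141, -0.0, 0.022]
contact_force: [0.6, -0.1, 0.5]
width: 0.999
grasp_force: 0.0
```

Request:
drive_tool --steps '[{"wx": 0,"wy": 0,"wz": 0,"tx": 0,"ty": 0,"tz": -0.05,"jaw": -1},{"wx": 0,"wy": 0,"wz": 0,"tx": 0,"ty": 0,"tz": -0.05,"jaw": -1},{"wx": 0,"wy": 0,"wz": 0,"tx": 0,"ty": 0,"tz": -0.05,"jaw": -1},{"wx": 0,"wy": 0,"wz": 0,"tx": 0,"ty": 0,"tz": -0.05,"jaw": -1},{"wx": 0,"wy": 0,"wz": 0,"tx": 0,"ty": 0,"tz": -0.03,"jaw": -1},{"wx": 0,"wy": 0,"wz": 0,"tx": 0,"ty": 0,"tz": 0,"jaw": -1},{"wx": 0,"wy": 0,"wz": 0,"tx": 0,"ty": 0,"tz": 0,"jaw": -1}]'

```text
clock: 2.8
ee_pos: [0.4204, 0.152, 0.1272]
orientation: [-3.142, 0.001, 0.02]
contact_force: [-0.2, -0.1, 0.7]
width: 0.999
grasp_force: 0.0
```

Request:
drive_tool --steps '[{"wx": 0,"wy": 0,"wz": 0,"tx": 0.004,"ty": 0.007,"tz": -0.04,"jaw": -1},{"wx": 0,"wy": 0,"wz": 0,"tx": 0,"ty": 0,"tz": -0.04,"jaw": -1},{"wx": 0,"wy": 0,"wz": 0,"tx": 0,"ty": 0,"tz": -0.025,"jaw": -1},{"wx": 0,"wy": 0,"wz": 0,"tx": 0,"ty": 0,"tz": -0.01,"jaw": -1},{"wx": 0,"wy": 0,"wz": 0,"tx": 0,"ty": 0,"tz": -0.007,"jaw": -1},{"wx": 0,"wy": 0,"wz": 0,"tx": 0,"ty": 0,"tz": 0,"jaw": -1},{"wx": 0,"wy": 0,"wz": 0,"tx": 0,"ty": 0,"tz": 0,"jaw": -1}]'

```text
clock: 3.5
ee_pos: [0.4255, 0.1592, 0.006]
orientation: [-3.141, -0.002, 0.019]
contact_force: [-0.0, 0.5, 0.8]
width: 1.003
grasp_force: 0.0
```

Request:
drive_tool --steps '[{"wx": 0,"wy": 0,"wz": 0,"tx": 0,"ty": 0,"tz": 0,"jaw": 1},{"wx": 0,"wy": 0,"wz": 0,"tx": 0,"ty": 0,"tz": 0,"jaw": 1},{"wx": 0,"wy": 0,"wz": 0,"tx": 0,"ty": 0,"tz": 0,"jaw": 1},{"wx": 0,"wy": 0,"wz": 0,"tx": 0,"ty": 0,"tz": 0,"jaw": 1},{"wx": 0,"wy": 0,"wz": 0,"tx": 0,"ty": 0,"tz": 0,"jaw": 1},{"wx": 0,"wy": 0,"wz": 0,"tx": 0,"ty": 0,"tz": 0,"jaw": 1},{"wx": 0,"wy": 0,"wz": 0,"tx": 0,"ty": 0,"tz": 0,"jaw": 1},{"wx": 0,"wy": 0,"wz": 0,"tx": 0,"ty": 0,"tz": 0,"jaw": 1}]' --squeeze 20

```text
clock: 4.3
ee_pos: [0.4244, 0.1588, 0.0047]
orientation: [3.142, 0.0, 0.02]
contact_force: [-0.0, 0.2, -0.7]
width: 0.389
grasp_force: 20.0
```

Request:
drive_tool --steps '[{"wx": 0,"wy": 0,"wz": 0,"tx": 0,"ty": 0,"tz": 0.02,"jaw": 1},{"wx": 0,"wy": 0,"wz": 0,"tx": 0,"ty": 0,"tz": 0.04,"jaw": 1},{"wx": 0,"wy": 0,"wz": 0,"tx": 0,"ty": 0,"tz": 0.05,"jaw": 1},{"wx": 0,"wy": 0,"wz": 0,"tx": 0,"ty": 0,"tz": 0.05,"jaw": 1},{"wx": 0,"wy": 0,"wz": 0,"tx": 0,"ty": 0,"tz": 0.05,"jaw": 1},{"wx": 0,"wy": 0,"wz": 0,"tx": 0,"ty": 0,"tz": 0.05,"jaw": 1},{"wx": 0,"wy": 0,"wz": 0,"tx": 0,"ty": 0,"tz": 0.05,"jaw": 1},{"wx": 0,"wy": 0,"wz": 0,"tx": 0,"ty": 0,"tz": 0.04,"jaw": 1},{"wx": 0,"wy": 0,"wz": 0,"tx": 0,"ty": 0,"tz": 0.02,"jaw": 1},{"wx": 0,"wy": 0,"wz": 0,"tx": 0,"ty": 0,"tz": 0,"jaw": 1}]'

```text
clock: 5.3
ee_pos: [0.4253, 0.1595, 0.3774]
orientation: [-3.14, -0.005, 0.02]
contact_force: [-0.4, -0.1, -1.7]
width: 0.388
grasp_force: 20.0
```

Request:
drive_tool --steps '[{"wx": 0,"wy": 0,"wz": 0,"tx": 0,"ty": -0.02,"tz": 0,"jaw": 1},{"wx": 0,"wy": 0,"wz": -0.02,"tx": 0,"ty": -0.04,"tz": 0,"jaw": 1},{"wx": 0,"wy": 0,"wz": -0.03,"tx": 0.005,"ty": -0.045,"tz": 0,"jaw": 1},{"wx": 0,"wy": 0,"wz": -0.03,"tx": 0.005,"ty": -0.045,"tz": 0,"jaw": 1},{"wx": 0,"wy": 0,"wz": -0.03,"tx": 0.005,"ty": -0.045,"tz": 0,"jaw": 1},{"wx": 0,"wy": 0,"wz": -0.03,"tx": 0.005,"ty": -0.045,"tz": 0,"jaw": 1},{"wx": 0,"wy": 0,"wz": -0.02,"tx": 0.005,"ty": -0.045,"tz": 0,"jaw": 1},{"wx": 0,"wy": 0,"wz": -0.017,"tx": 0.005,"ty": -0.045,"tz": 0,"jaw": 1},{"wx": 0,"wy": 0,"wz": 0,"tx": 0,"ty": -0.035,"tz": 0,"jaw": 1},{"wx": 0,"wy": 0,"wz": 0,"tx": 0,"ty": -0.019,"tz": 0,"jaw": 1}]'

```text
clock: 6.3
ee_pos: [0.4531, -0.2288, 0.3725]
orientation: [3.141, 0.004, -0.161]
contact_force: [0.5, 0.9, -0.5]
width: 0.386
grasp_force: 20.0
```

Request:
drive_tool --steps '[{"wx": 0,"wy": 0,"wz": 0,"tx": 0,"ty": 0,"tz": 0,"jaw": 1},{"wx": 0,"wy": 0,"wz": 0,"tx": 0,"ty": 0,"tz": 0,"jaw": 1}]'

```text
clock: 6.5
ee_pos: [0.454, -0.2248, 0.3732]
orientation: [-3.141, 0.002, -0.158]
contact_force: [0.6, 0.4, -1.3]
width: 0.388
grasp_force: 20.0
```

Request:
drive_tool --steps '[{"wx": 0,"wy": 0,"wz": 0,"tx": 0,"ty": 0,"tz": -0.03,"jaw": 1},{"wx": 0,"wy": 0,"wz": 0,"tx": 0,"ty": 0,"tz": -0.05,"jaw": 1},{"wx": 0,"wy": 0,"wz": 0,"tx": 0,"ty": 0,"tz": -0.05,"jaw": 1},{"wx": 0,"wy": 0,"wz": 0,"tx": 0,"ty": 0,"tz": -0.05,"jaw": 1},{"wx": 0,"wy": 0,"wz": 0,"tx": 0,"ty": 0,"tz": -0.05,"jaw": 1},{"wx": 0,"wy": 0,"wz": 0,"tx": 0,"ty": 0,"tz": -0.03,"jaw": 1},{"wx": 0,"wy": 0,"wz": 0,"tx": 0,"ty": 0,"tz": -0.03,"jaw": 1},{"wx": 0,"wy": 0,"wz": 0,"tx": 0,"ty": 0,"tz": 0,"jaw": 1},{"wx": 0,"wy": 0,"wz": 0,"tx": 0,"ty": 0,"tz": 0,"jaw": 1}]'

```text
clock: 7.4
ee_pos: [0.4546, -0.224, 0.085]
orientation: [-3.141, 0.001, -0.156]
contact_force: [0.9, -0.0, -1.7]
width: 0.39
grasp_force: 20.0
```

Run:
```python
from h import *
o=[]
for n in('scene','top'):
    c=cam(n); np.savez(f'{n}1.npz',**c,X=grid(c)); o.append(c['image'][...,::-1])
s=cv2.resize(o[0][120:225,300:390],None,fx=5,fy=5,interpolation=cv2.INTER_CUBIC)
t=cv2.resize(o[1][150:255,345:400],None,fx=5,fy=5,interpolation=cv2.INTER_CUBIC)
cv2.imwrite('pics/crop3.png',np.hstack([t,s]))
```

```text
(no output)
```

View pics/crop3.png

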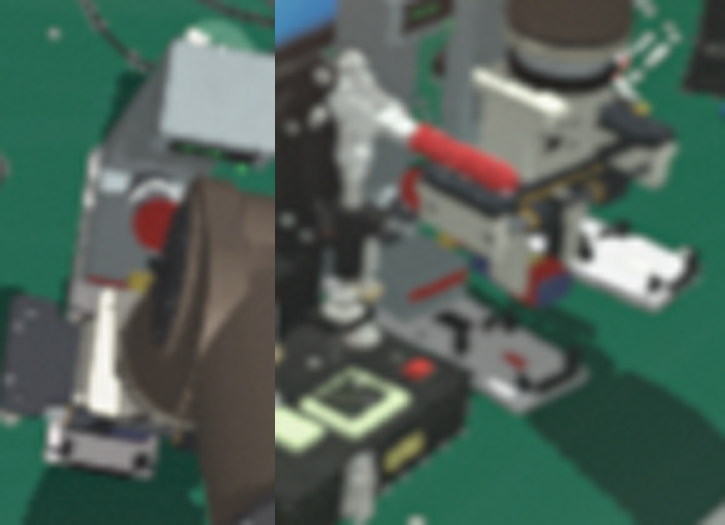

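Crop 3: the pack is level in the gripper, plug at top-crop (138,281), rear red/blue end at scene-crop (540,290) and nest guides below. I'll compare them in one frame.

Run:
```python
from h import *
d=np.load('top1.npz'); e=np.load('scene1.npz'); e0=np.load('scene0.npz')
T=lambda x,y:((x+.5)/5-.5+345,(y+.5)/5-.5+150)
S=lambda x,y:((x-275+.5)/5-.5+300,(y+.5)/5-.5+120)
S2=lambda x,y:((x-300+.5)/6-.5+305,(y+.5)/6-.5+125)
yaw=-.157; Rm=np.array([[np.cos(yaw),np.sin(yaw)],[-np.sin(yaw),np.cos(yaw)]])
O=np.array([.4815,-.2295]); loc=lambda p:((p[:,:2]-O)@Rm.T*1000).round(1).tolist()
print('plug top',loc(ray(d,[T(138,281)],.090)),'rear edge top z.10',loc(ray(d,[T(110,434)],.0995)))
print('pack rear bottom corners scene',loc(ray(e,[S(527,303),S(568,286)],.0803)))
print('plate near corners, plate z12',loc(ray(e0,[S2(563,458),S2(643,412)],.012)))
print('guides scene (rear L, rear R, front L, front R)',loc(ray(e0,[S2(572,432),S2(628,398),S2(490,375),S2(545,353)],.022)))
# scene points on pack: red/blue
im=e['image'].astype(int);X=e['X']
im0=e0['image'].astype(int)
m=(im0[...,0]>150)&(im0[...,1]<90)&(im0[...,2]<90); m[:,:370]=0;m[:,385:]=0;m[:150]=0;m[165:]=0
print('cap scene',m.sum(),np.nanmedian(e0['X'][m],0),loc(ray(e0,[np.argwhere(m).mean(0)[::-1]],.112)))
```

```text
plug top [[54.6, 3.8]] rear edge top z.10 [[-51.3, 10.5]]
pack rear bottom corners scene [[-43.6, 22.5], [-46.0, -18.6]]
plate near corners, plate z12 [[-66.8, 44.2], [-63.2, -32.3]]
guides scene (rear L, rear R, front L, front R) [[-60.4, 31.1], [-56.3, -24.3], [14.2, 24.6], [10.7, -21.7]]
cap scene 0 [nan nan nan] [[nan, nan]]
  return np.nanmean(a, axis, out=out, keepdims=keepdims)
<stdin>:16: RuntimeWarning: Mean of empty slice.
  ret = um.true_divide(
```

Request:
drive_tool --steps '[{"wx": 0,"wy": 0,"wz": 0,"tx": 0,"ty": -0.0005,"tz": -0.025,"jaw": 1},{"wx": 0,"wy": 0,"wz": 0,"tx": 0,"ty": 0,"tz": -0.02,"jaw": 1},{"wx": 0,"wy": 0,"wz": 0,"tx": 0,"ty": 0,"tz": -0.005,"jaw": 1},{"wx": 0,"wy": 0,"wz": 0,"tx": 0,"ty": 0,"tz": -0.005,"jaw": 1},{"wx": 0,"wy": 0,"wz": 0,"tx": 0,"ty": 0,"tz": -0.003,"jaw": 1},{"wx": 0,"wy": 0,"wz": 0,"tx": 0,"ty": 0,"tz": -0.003,"jaw": 1},{"wx": 0,"wy": 0,"wz": 0,"tx": 0,"ty": 0,"tz": 0,"jaw": 1}]'

```text
clock: 8.2
ee_pos: [0.4548, -0.2259, 0.0242]
orientation: [3.141, -0.001, -0.157]
contact_force: [-2.0, 0.5, 1.6]
width: 0.387
grasp_force: 20.0
```

Request:
drive_tool --steps '[{"wx": 0,"wy": 0,"wz": 0,"tx": 0,"ty": 0,"tz": -0.002,"jaw": 1},{"wx": 0,"wy": 0,"wz": 0,"tx": 0,"ty": 0,"tz": -0.002,"jaw": 1},{"wx": 0,"wy": 0,"wz": 0,"tx": 0,"ty": 0,"tz": 0,"jaw": 1}]'

```text
clock: 8.5
ee_pos: [0.4545, -0.2258, 0.02]
orientation: [3.141, -0.0, -0.157]
contact_force: [-2.8, 0.8, 7.2]
width: 0.388
grasp_force: 20.0
```

Request:
drive_tool --steps '[{"wx": 0,"wy": 0,"wz": 0,"tx": -0.001,"ty": 0,"tz": 0,"jaw": 1},{"wx": 0,"wy": 0,"wz": 0,"tx": -0.001,"ty": 0,"tz": 0,"jaw": 1},{"wx": 0,"wy": 0,"wz": 0,"tx": 0,"ty": 0,"tz": 0,"jaw": 1},{"wx": 0,"wy": 0,"wz": 0,"tx": 0,"ty": 0,"tz": 0,"jaw": 1}]'

```text
clock: 8.9
ee_pos: [0.4534, -0.2259, 0.02]
orientation: [3.141, -0.002, -0.157]
contact_force: [2.6, 0.3, 3.3]
width: 0.387
grasp_force: 20.0
```

Run:
```python
from h import *
s=env.get_state(); print(s['wrist_torque'],s['contact_force'])
c=cam('scene'); np.savez('scene2.npz',**c)
s=cv2.resize(c['image'][130:220,325:405,::-1],None,fx=6,fy=6,interpolation=cv2.INTER_CUBIC)
cv2.imwrite('pics/crop4.png',s)
```

```text
[ 0.0157473  -0.59562413  0.01297268] [2.61868019 0.29636027 3.27453296]
```

View pics/crop4.png

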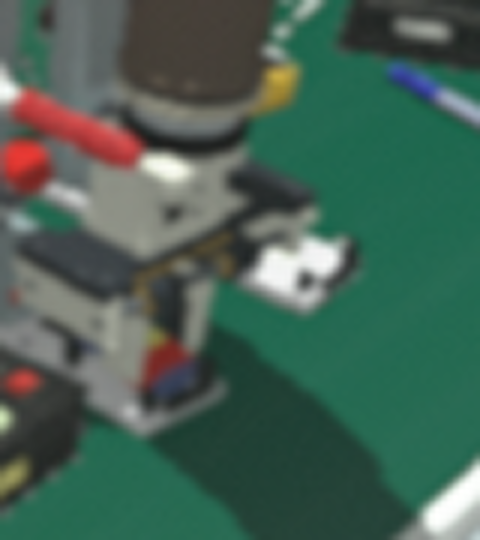

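The pack's rear end sits inside the rear guides at crop (170,385). Force reversed sign as friction would, so I'll press down gently to see whether it is seated.

Request:
drive_tool --steps '[{"wx": 0,"wy": 0,"wz": 0,"tx": 0,"ty": 0,"tz": -0.001,"jaw": 1},{"wx": 0,"wy": 0,"wz": 0,"tx": 0,"ty": 0,"tz": -0.001,"jaw": 1},{"wx": 0,"wy": 0,"wz": 0,"tx": 0,"ty": 0,"tz": 0,"jaw": 1},{"wx": 0,"wy": 0,"wz": 0,"tx": 0,"ty": 0,"tz": 0,"jaw": 1}]'

```text
clock: 9.35
ee_pos: [0.4536, -0.2259, 0.0193]
orientation: [3.141, -0.002, -0.157]
contact_force: [-3.2, 1.1, 23.8]
width: 0.394
grasp_force: 20.0
```

Request:
drive_tool --steps '[{"wx": 0,"wy": 0,"wz": 0,"tx": 0,"ty": 0,"tz": 0.005,"jaw": 1},{"wx": 0,"wy": 0,"wz": 0,"tx": 0,"ty": 0,"tz": 0.01,"jaw": 1},{"wx": 0,"wy": 0,"wz": 0,"tx": 0,"ty": 0,"tz": 0.02,"jaw": 1},{"wx": 0,"wy": 0,"wz": 0,"tx": 0,"ty": 0,"tz": 0.03,"jaw": 1},{"wx": 0,"wy": 0,"wz": 0,"tx": 0,"ty": 0,"tz": 0,"jaw": 1},{"wx": 0,"wy": 0,"wz": 0,"tx": 0,"ty": 0,"tz": 0,"jaw": 1}]'

```text
clock: 9.95
ee_pos: [0.4522, -0.2259, 0.083]
orientation: [3.141, -0.0, -0.158]
contact_force: [0.5, 0.2, -1.7]
width: 0.389
grasp_force: 20.0
```

Run:
```python
from h import *
o=[]
for n in('top','scene'):
    c=cam(n); np.savez(f'{n}3.npz',**c,X=grid(c)); o.append(c['image'][...,::-1])
t=cv2.resize(o[0][195:245,345:395],None,fx=8,fy=8,interpolation=cv2.INTER_CUBIC)
s=cv2.resize(o[1][155:205,325:370],None,fx=8,fy=8,interpolation=cv2.INTER_CUBIC)
cv2.imwrite('pics/crop5.png',np.hstack([t,s]))
```

```text
(no output)
```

View pics/crop5.png

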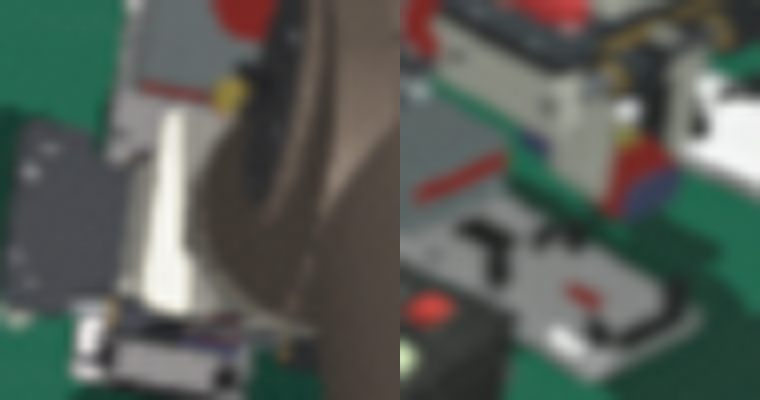

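Crop 5: the case's left-bottom edge shows at scene-crop (527,146)–(548,158), and the rear-left-bottom corner is near (612,217). I'll intersect those rays with the pack's left side plane to get x, z and pitch.

Run:
```python
from h import *
d=np.load('top3.npz');e=np.load('scene3.npz')
S=lambda x,y:((x-400+.5)/8-.5+325,(y+.5)/8-.5+155)
T=lambda x,y:((x+.5)/8-.5+345,(y+.5)/8-.5+195)
yaw=-.157;ex=np.array([np.cos(yaw),np.sin(yaw),0]);ey=np.array([-np.sin(yaw),np.cos(yaw),0])
ee=np.array([.4522,-.2259,.083])
def pl(d,uv,yl):  # relative to TCP
    uv=np.array(uv,float).reshape(-1,1,2);p=cv2.undistortPoints(uv,d['K'],d['dist']).reshape(-1,2)
    r=np.c_[p,np.ones(len(p))]@d['R'];o=-d['R'].T@d['t']
    X=o+r*((yl-(o-ee)@ey)/(r@ey))[:,None]; return np.c_[(X-ee)@ex,X[:,2]].round(4)
print('left bottom edge x,z',pl(e,[S(522,143),S(527,146),S(548,158),S(612,217)],.018).tolist())
print('rear right bottom',pl(e,[S(676,190),S(680,165)],-.018).tolist())
X=e['X']
for n,(a,b) in dict(rear=(645,190),red=(645,165),yel=(625,135)).items():
    u,v=S(a,b); q=X[int(round(v)),int(round(u))]; print(n,((q-ee)@ex).round(4),((q-ee)@ey).round(4),q[2].round(4))
X=d['X']; u,v=T(230,95); q=X[int(round(v)),int(round(u))]; print('plug',((q-ee)@ex).round(4),((q-ee)@ey).round(4),q[2].round(4))
print('plug ray', [((r:=ray(d,[T(230,95)],z)[0]-ee)@ex,r@ey) for z in (.08,.09,.1)])
# nest origin relative to TCP now
o=np.array([.4815,-.2295,.083])-ee; print('nest',o@ex,o@ey)
g=ray(e,[S(605,335),S(680,300),S(492,262),S(560,232)],.025)-ee; print('guides rel',(g@ex).round(4),(g@ey).round(4))
```

```text
left bottom edge x,z [[0.0418, 0.0839], [0.0386, 0.0838], [0.0255, 0.0838], [-0.0154, 0.0725]]
rear right bottom [[-0.021, 0.0759], [-0.021, 0.0892]]
rear -0.0251 0.0113 0.0904
red -0.0137 -0.0011 0.0927
yel 0.0037 -0.0086 0.0985
plug 0.0813 0.004 0.1006
plug ray [(np.float64(0.08496348522211244), np.float64(-0.0008794095794843367)), (np.float64(0.08256008087941395), np.float64(0.0008852054961454893)), (np.float64(0.08015667653671545), np.float64(0.002649820571775369))]
nest 0.029502514210632366 0.0010255024385319987
guides rel [-0.0336 -0.0354  0.04    0.0385] [ 0.0342 -0.0146  0.031  -0.0136]
```

The pack seems nose-up about 0.1 rad, probably from touching the front stop, and maybe slightly too far forward. I'll move back 1.5 mm and lower again while watching forces.

Request:
drive_tool --steps '[{"wx": 0,"wy": 0,"wz": 0,"tx": -0.002,"ty": 0.0005,"tz": -0.02,"jaw": 1},{"wx": 0,"wy": 0,"wz": 0,"tx": 0,"ty": 0,"tz": -0.02,"jaw": 1},{"wx": 0,"wy": 0,"wz": 0,"tx": 0,"ty": 0,"tz": -0.01,"jaw": 1},{"wx": 0,"wy": 0,"wz": 0,"tx": 0,"ty": 0,"tz": -0.005,"jaw": 1},{"wx": 0,"wy": 0,"wz": 0,"tx": 0,"ty": 0,"tz": -0.003,"jaw": 1},{"wx": 0,"wy": 0,"wz": 0,"tx": 0,"ty": 0,"tz": -0.001,"jaw": 1},{"wx": 0,"wy": 0,"wz": 0,"tx": 0,"ty": 0,"tz": 0,"jaw": 1},{"wx": 0,"wy": 0,"wz": 0,"tx": 0,"ty": 0,"tz": 0,"jaw": 1}]'

```text
clock: 10.85
ee_pos: [0.4508, -0.2254, 0.0242]
orientation: [3.141, -0.001, -0.157]
contact_force: [0.2, 0.0, -1.4]
width: 0.394
grasp_force: 20.0
```

Request:
drive_tool --steps '[{"wx": 0,"wy": 0,"wz": 0,"tx": 0,"ty": 0,"tz": -0.002,"jaw": 1},{"wx": 0,"wy": 0,"wz": 0,"tx": 0,"ty": 0,"tz": -0.001,"jaw": 1},{"wx": 0,"wy": 0,"wz": 0,"tx": 0,"ty": 0,"tz": 0,"jaw": 1}]'

```text
clock: 11.15
ee_pos: [0.4504, -0.2252, 0.0207]
orientation: [3.142, 0.0, -0.157]
contact_force: [-0.0, -0.6, -1.8]
width: 0.391
grasp_force: 20.0
```

Now there is no contact at z≈0.0207, so the earlier contact was the front stop. Continuing down.

Request:
drive_tool --steps '[{"wx": 0,"wy": 0,"wz": 0,"tx": 0,"ty": 0,"tz": -0.001,"jaw": 1},{"wx": 0,"wy": 0,"wz": 0,"tx": 0,"ty": 0,"tz": -0.001,"jaw": 1},{"wx": 0,"wy": 0,"wz": 0,"tx": 0,"ty": 0,"tz": 0,"jaw": 1},{"wx": 0,"wy": 0,"wz": 0,"tx": 0,"ty": 0,"tz": 0,"jaw": 1}]'

```text
clock: 11.55
ee_pos: [0.4508, -0.2253, 0.019]
orientation: [3.141, -0.001, -0.157]
contact_force: [0.1, 0.8, 3.0]
width: 0.388
grasp_force: 20.0
```

Request:
drive_tool --steps '[{"wx": 0,"wy": 0,"wz": 0,"tx": 0,"ty": 0,"tz": -0.001,"jaw": 1},{"wx": 0,"wy": 0,"wz": 0,"tx": 0,"ty": 0,"tz": 0,"jaw": 1},{"wx": 0,"wy": 0,"wz": 0,"tx": 0,"ty": 0,"tz": 0,"jaw": 1}]'

```text
clock: 11.85
ee_pos: [0.4513, -0.2254, 0.0181]
orientation: [3.141, -0.001, -0.157]
contact_force: [1.1, -0.5, 3.6]
width: 0.393
grasp_force: 20.0
```

Request:
drive_tool --steps '[{"wx": 0,"wy": 0,"wz": 0,"tx": 0,"ty": 0,"tz": -0.001,"jaw": 1},{"wx": 0,"wy": 0,"wz": 0,"tx": 0,"ty": 0,"tz": 0,"jaw": 1},{"wx": 0,"wy": 0,"wz": 0,"tx": 0,"ty": 0,"tz": 0,"jaw": 1}]'

```text
clock: 12.15
ee_pos: [0.4517, -0.2254, 0.0172]
orientation: [3.141, -0.002, -0.157]
contact_force: [2.1, -0.1, 5.2]
width: 0.39
grasp_force: 20.0
```

Request:
drive_tool --steps '[{"wx": 0,"wy": 0,"wz": 0,"tx": 0,"ty": 0,"tz": 0,"jaw": -1},{"wx": 0,"wy": 0,"wz": 0,"tx": 0,"ty": 0,"tz": 0,"jaw": -1},{"wx": 0,"wy": 0,"wz": 0,"tx": 0,"ty": 0,"tz": 0,"jaw": -1},{"wx": 0,"wy": 0,"wz": 0,"tx": 0,"ty": 0,"tz": 0,"jaw": -1},{"wx": 0,"wy": 0,"wz": 0,"tx": 0,"ty": 0,"tz": 0,"jaw": -1},{"wx": 0,"wy": 0,"wz": 0,"tx": 0,"ty": 0,"tz": 0,"jaw": -1}]'

```text
clock: 12.75
ee_pos: [0.4504, -0.2252, 0.0167]
orientation: [3.142, 0.0, -0.157]
contact_force: [-0.4, 0.1, -0.0]
width: 0.862
grasp_force: 0.0
```

Request:
drive_tool --steps '[{"wx": 0,"wy": 0,"wz": 0,"tx": 0,"ty": 0,"tz": 0.02,"jaw": -1},{"wx": 0,"wy": 0,"wz": 0,"tx": 0,"ty": 0,"tz": 0.04,"jaw": -1},{"wx": 0,"wy": 0,"wz": 0,"tx": -0.01,"ty": 0,"tz": 0.05,"jaw": -1},{"wx": 0,"wy": 0,"wz": 0,"tx": -0.02,"ty": 0,"tz": 0.05,"jaw": -1},{"wx": 0,"wy": 0,"wz": 0,"tx": -0.02,"ty": -0.02,"tz": 0.05,"jaw": -1},{"wx": 0,"wy": 0,"wz": 0,"tx": 0,"ty": -0.05,"tz": 0.05,"jaw": -1},{"wx": 0,"wy": 0,"wz": 0,"tx": 0,"ty": -0.05,"tz": 0,"jaw": -1},{"wx": 0,"wy": 0,"wz": 0,"tx": 0,"ty": -0.05,"tz": 0,"jaw": -1},{"wx": 0,"wy": 0,"wz": 0,"tx": 0,"ty": -0.04,"tz": 0,"jaw": 1},{"wx": 0,"wy": 0,"wz": 0,"tx": 0,"ty": 0,"tz": 0,"jaw": 1}]'

```text
clock: 13.75
ee_pos: [0.4023, -0.4241, 0.2502]
orientation: [3.139, 0.001, -0.165]
contact_force: [1.2, 0.0, -0.6]
width: 0.867
grasp_force: 0.0
```

Run:
```python
from h import *
o=[]
for n in('top','scene'):
    c=cam(n); np.savez(f'{n}4.npz',**c,X=grid(c)); o.append(c['image'][...,::-1])
t=cv2.resize(o[0][170:250,345:395],None,fx=7,fy=7,interpolation=cv2.INTER_CUBIC)
s=cv2.resize(o[1][140:220,335:390],None,fx=7,fy=7,interpolation=cv2.INTER_CUBIC)
cv2.imwrite('pics/crop6.png',np.hstack([t,s]))
```

```text
(no output)
```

View pics/crop6.png

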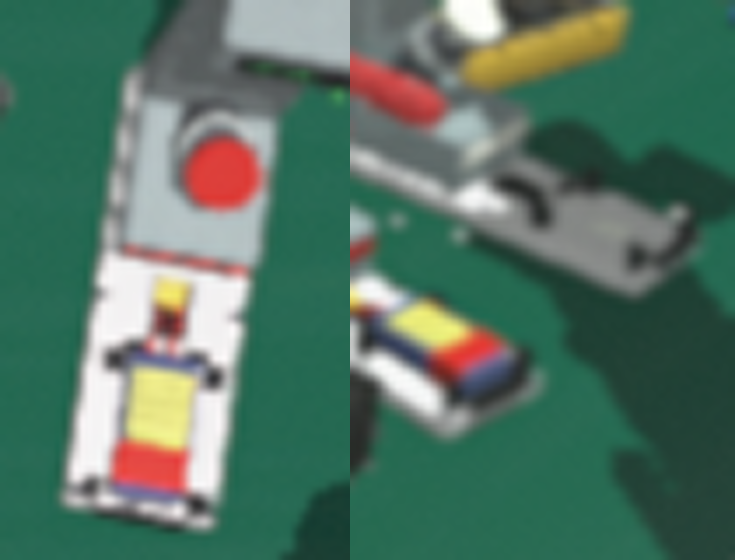

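Crop 6: the pack lies in the nest between the four guides at top-crop (155,420), with the plug at (172,292) towards the column. I'll verify its height and flatness, plus gripper clearance beside the cap.

Run:
```python
from h import *
d=np.load('top4.npz'); e=np.load('scene4.npz');X=d['X']
T=lambda x,y:((x+.5)/7-.5+345,(y+.5)/7-.5+170)
yaw=-.157;ex=np.array([np.cos(yaw),np.sin(yaw)]);ey=np.array([-np.sin(yaw),np.cos(yaw)]);O=np.array([.4815,-.2295])
for n,(x,y),z in [('labF',(165,385),.031),('band',(150,462),.031),('plug',(172,292),.0215),('caseF',(165,360),.031),('caseR',(150,493),.031)]:
    u,v=np.round(T(x,y)).astype(int); q=np.nanmean(X[v-1:v+2,u-1:u+2].reshape(-1,3),0); r=ray(d,[T(x,y)],z)[0,:2]-O
    print(n,'z',q[2].round(4),'loc',(r@ex).round(4),(r@ey).round(4))
im=d['image'].astype(int)
m=(im[...,0]>150)&(im[...,1]<90)&(im[...,2]<90); m[:,:368]=0;m[:,390:]=0;m[:185]=0;m[204:]=0
print('cap',m.sum(),np.nanmean(X[m],0),ray(d,[np.argwhere(m).mean(0)[::-1]],.112))
P=np.vstack([np.load(f)['X'].reshape(-1,3) for f in('top0.npz','scene0.npz')]); P=P[np.isfinite(P).all(1)]
ys=np.arange(-.2,-.09,.01); print(ys.round(2))
for x in np.arange(.48,.64,.01):
    print(round(x,2),[int(1000*q[:,2].max()) if len(q:=P[(P[:,0]>=x)&(P[:,0]<x+.01)&(P[:,1]>=y)&(P[:,1]<y+.01)])>0 else None for y in ys])
```

```text
labF z 0.0298 loc 0.0014 -0.001
band z 0.0313 loc -0.0374 0.0013
plug z 0.0196 loc 0.0501 -0.0001
caseF z 0.0251 loc 0.0137 0.0006
caseR z 0.0293 loc -0.0524 -0.0007
cap 75 [ 0.57017977 -0.24371069  0.11273621] [[ 0.57036897 -0.24387636  0.112     ]]
[-0.2  -0.19 -0.18 -0.17 -0.16 -0.15 -0.14 -0.13 -0.12 -0.11 -0.1  -0.09]
0.48 [15, 1, 3, 3, 5, 0, 56, 60, 55, 57, 56, 56]
0.49 [23, 1, 8, 3, 2, 50, 59, 57, 61, 57, 56, 109]
0.5 [13, 3, 2, 4, 2, 1, 58, 61, 62, 59, 59, 188]
0.51 [12, 4, 2, 3, 5, 51, 59, 164, 166, 165, 161, 295]
0.52 [13, 3, 0, 3, 5, 52, 62, 164, 170, 162, 57, 297]
0.53 [4, 4, 3, 2, 7, 3, 91, 161, 170, 164, 54, 290]
0.54 [4, 2, 6, 5, 6, 2, None, 162, 169, 168, 56, 277]
0.55 [3, 4, 4, 2, 5, 3, -752, 162, 164, 166, 242, 258]
0.56 [4, 5, 3, 2, 1, -1, -740, 243, 264, 265, 270, 267]
0.57 [5, 4, 4, 1, 5, 8, 51, 246, 263, 265, 268, 267]
0.58 [2, 3, 0, 6, 6, 0, -741, -753, 246, 234, -744, -749]
0.59 [1, 4, 8, 1, 7, 1, -748, -746, -753, 213, -755, -750]
0.6 [0, 7, 2, 4, 5, 2, None, None, None, None, None, None]
0.61 [1, 4, 1, 4, 2, None, None, None, None, None, None, None]
0.62 [2, 2, 2, 3, 1, None, None, None, None, None, None, None]
0.63 [5, 4, 2, 7, None, None, None, None, None, None, None, None]
0.64 [4, 3, 5, 3, 4, None, None, None, 4, 6, None, 5]
```

The pack is flat at z≈0.03 and inside both stops. Next: tilt the tool 35°, fingers shut, and line up with the plunger axis, offset 5 mm away from the microscope.

Request:
drive_tool --steps '[{"wx": -0.0191,"wy": -0.1207,"wz": 0,"tx": 0,"ty": 0,"tz": 0.01,"jaw": 1},{"wx": -0.0191,"wy": -0.1207,"wz": 0,"tx": 0,"ty": 0,"tz": 0,"jaw": 1},{"wx": -0.0191,"wy": -0.1207,"wz": 0,"tx": 0,"ty": 0,"tz": 0,"jaw": 1},{"wx": -0.0191,"wy": -0.1207,"wz": 0,"tx": 0,"ty": 0,"tz": 0,"jaw": 1},{"wx": -0.0191,"wy": -0.1206,"wz": 0,"tx": 0,"ty": 0,"tz": 0,"jaw": 1},{"wx": 0,"wy": 0,"wz": 0,"tx": 0.02,"ty": 0.04,"tz": 0,"jaw": 1},{"wx": 0,"wy": 0,"wz": 0,"tx": 0.02,"ty": 0.045,"tz": 0,"jaw": 1},{"wx": 0,"wy": 0,"wz": 0,"tx": 0.02,"ty": 0.045,"tz": 0,"jaw": 1},{"wx": 0,"wy": 0,"wz": 0,"tx": 0.02,"ty": 0.04,"tz": -0.01,"jaw": 1},{"wx": 0,"wy": 0,"wz": 0,"tx": 0.01,"ty": 0.015,"tz": -0.01,"jaw": 1}]'

```text
clock: 14.85
ee_pos: [0.4967, -0.2253, 0.2414]
orientation: [-3.139, -0.591, -0.148]
contact_force: [-0.3, -1.3, 0.4]
width: 0.005
grasp_force: 0.0
```

Request:
drive_tool --steps '[{"wx": 0,"wy": 0,"wz": 0,"tx": 0,"ty": 0,"tz": 0,"jaw": 1},{"wx": 0,"wy": 0,"wz": 0,"tx": 0,"ty": 0,"tz": 0,"jaw": 1}]'

```text
clock: 15.05
ee_pos: [0.4954, -0.2304, 0.2409]
orientation: [-3.138, -0.59, -0.153]
contact_force: [0.0, -0.7, 0.1]
width: 0.005
grasp_force: 0.0
```

Run:
```python
from h import *
from scipy.spatial.transform import Rotation as R
s=env.get_state(); print(s['ee_pos'],R.from_euler('xyz',s['orientation']).as_matrix()[:,2],s['width'],s['contact_force'],s['joints'].round(2))
```

```text
[ 0.49539688 -0.23044042  0.2408983 ] [ 0.55007057 -0.08132579 -0.83114889] 0.004627963807099031 [ 0.02615319 -0.66284994  0.09554478] [ 0.98  0.09 -0.56  2.2  -0.38  0.32 -0.95]
```

Request:
drive_tool --steps '[{"wx": -0.003,"wy": -0.02,"wz": 0,"tx": 0.011,"ty": -0.004,"tz": -0.02,"jaw": 1},{"wx": 0,"wy": 0,"wz": 0,"tx": 0.01,"ty": -0.003,"tz": -0.02,"jaw": 1},{"wx": 0,"wy": 0,"wz": 0,"tx": 0.01,"ty": -0.003,"tz": -0.02,"jaw": 1},{"wx": 0,"wy": 0,"wz": 0,"tx": 0.01,"ty": -0.003,"tz": -0.02,"jaw": 1},{"wx": 0,"wy": 0,"wz": 0,"tx": 0.01,"ty": -0.002,"tz": -0.016,"jaw": 1},{"wx": 0,"wy": 0,"wz": 0,"tx": 0,"ty": 0,"tz": 0,"jaw": 1},{"wx": 0,"wy": 0,"wz": 0,"tx": 0,"ty": 0,"tz": 0,"jaw": 1}]'

```text
clock: 15.75
ee_pos: [0.533, -0.2413, 0.1669]
orientation: [-3.125, -0.604, -0.159]
contact_force: [0.5, -0.8, 0.4]
width: 0.007
grasp_force: 0.0
```

Run:
```python
from h import *
from scipy.spatial.transform import Rotation as R
s=env.get_state(); z=R.from_euler('xyz',s['orientation']).as_matrix()[:,2]
D=np.array([.567,-.0898,-.819]); v=np.array([.570,-.2437,.112])-s['ee_pos']
print(s['ee_pos'],z,'dist',v@D,'off axis',v-(v@D)*D,s['contact_force'])
c=cam('scene'); t=cam('top')
cv2.imwrite('pics/crop7.png',cv2.resize(np.hstack([t['image'][130:250,320:440],c['image'][90:210,290:410]])[...,::-1],None,fx=3,fy=3,interpolation=cv2.INTER_CUBIC))
```

```text
[ 0.53304071 -0.24132988  0.16686911] [ 0.56313623 -0.07383392 -0.82305901] dist 0.06610655390970613 off axis [-0.00052313  0.00356625 -0.00072784] [ 0.53630373 -0.81807588  0.43272929]
```

View pics/crop7.png

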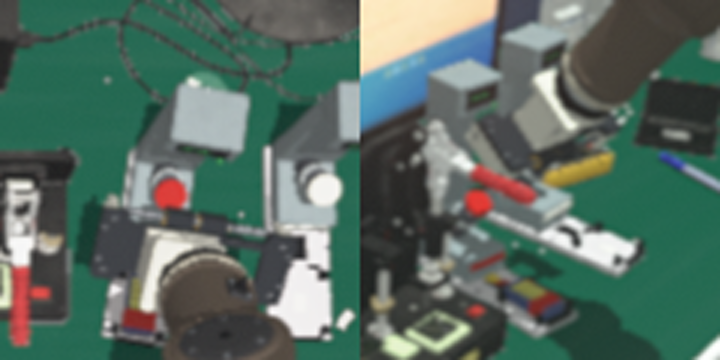

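Crop 7: fingers line up with the red cap (170,193), the gripper's left edge (95,240) is clear of the microscope (75,240), and the pack is still in the nest. Approaching along the axis.

Request:
drive_tool --steps '[{"wx": 0,"wy": 0,"wz": 0,"tx": 0.0057,"ty": -0.0009,"tz": -0.0082,"jaw": 1},{"wx": 0,"wy": 0,"wz": 0,"tx": 0.0057,"ty": -0.0009,"tz": -0.0082,"jaw": 1},{"wx": 0,"wy": 0,"wz": 0,"tx": 0.0057,"ty": -0.0009,"tz": -0.0082,"jaw": 1},{"wx": 0,"wy": 0,"wz": 0,"tx": 0.0057,"ty": -0.0009,"tz": -0.0082,"jaw": 1},{"wx": 0,"wy": 0,"wz": 0,"tx": 0.0057,"ty": -0.0009,"tz": -0.0082,"jaw": 1},{"wx": 0,"wy": 0,"wz": 0,"tx": 0,"ty": 0,"tz": 0,"jaw": 1},{"wx": 0,"wy": 0,"wz": 0,"tx": 0,"ty": 0,"tz": 0,"jaw": 1}]'

```text
clock: 16.55
ee_pos: [0.5625, -0.2479, 0.1349]
orientation: [-3.118, -0.589, -0.159]
contact_force: [-0.4, 0.2, 0.3]
width: 0.003
grasp_force: 0.0
```

Run:
```python
from h import *
s=env.get_state(); print(s['joints'].round(3),s['qvel'].round(2),s['ee_pos'])
```

```text
[ 0.571  0.341 -0.17   2.21  -1.316  0.118 -0.014] [-0.   -0.01  0.    0.01 -0.01  0.    0.01] [ 0.56249822 -0.24786736  0.13490947]
```

Request:
drive_tool --steps '[{"wx": 0,"wy": -0.01,"wz": 0,"tx": -0.002,"ty": 0,"tz": -0.003,"jaw": 1},{"wx": 0,"wy": -0.01,"wz": 0,"tx": -0.002,"ty": 0,"tz": -0.003,"jaw": 1},{"wx": 0,"wy": 0,"wz": 0,"tx": 0,"ty": 0,"tz": 0,"jaw": 1},{"wx": 0,"wy": 0,"wz": 0,"tx": 0,"ty": 0,"tz": 0,"jaw": 1}]'

```text
clock: 16.95
ee_pos: [0.5595, -0.251, 0.1368]
orientation: [-3.109, -0.596, -0.161]
contact_force: [-0.1, -0.0, 0.2]
width: 0.006
grasp_force: 0.0
```

Run:
```python
from h import *
s=env.get_state(); print(s['joints'].round(3),s['qvel'].round(2),s['ee_pos'],s['orientation'])
```

```text
[ 0.632  0.342 -0.223  2.21  -1.317  0.118  0.004] [-0.01  0.    0.01 -0.   -0.    0.    0.  ] [ 0.55952724 -0.25097257  0.13682158] [-3.10943213 -0.59607551 -0.16096318]
```

Joints 5 and 6 have come to their limits at this tilt. I'll back off and reduce the tilt to about 22°, which still clears the head by more than 10 mm, then push along the same line.

Request:
drive_tool --steps '[{"wx": 0.01,"wy": 0.06,"wz": 0,"tx": -0.005,"ty": 0,"tz": 0.01,"jaw": 1},{"wx": 0.01,"wy": 0.06,"wz": 0,"tx": -0.005,"ty": 0,"tz": 0.01,"jaw": 1},{"wx": 0.01,"wy": 0.06,"wz": 0,"tx": -0.005,"ty": 0,"tz": 0.01,"jaw": 1},{"wx": 0.005,"wy": 0.04,"wz": 0,"tx": 0,"ty": 0,"tz": 0,"jaw": 1},{"wx": 0,"wy": 0,"wz": 0,"tx": 0,"ty": 0,"tz": 0,"jaw": 1},{"wx": 0,"wy": 0,"wz": 0,"tx": 0,"ty": 0,"tz": 0,"jaw": 1}]'

```text
clock: 17.55
ee_pos: [0.554, -0.2488, 0.1554]
orientation: [-3.106, -0.436, -0.154]
contact_force: [0.6, 0.3, -0.1]
width: 0.004
grasp_force: 0.0
```

```bash
cat > st.py <<'E'
from h import *
from scipy.spatial.transform import Rotation as R
s=env.get_state(); z=R.from_euler('xyz',s['orientation']).as_matrix()
D=np.array([.567,-.0898,-.819]); v=np.array([.570,-.2437,.112])-s['ee_pos']
print(s['joints'].round(3),s['ee_pos'].round(4),s['orientation'].round(3),'toolz',z[:,2].round(3),'tooly',z[:,1].round(3),'dist',(v@D).round(4),'off',(v-(v@D)*D).round(4),s['contact_force'].round(1))
E
python3 st.py
```

```text
[ 0.106  0.315  0.399  2.109 -0.74   0.429 -0.621] [ 0.554  -0.2488  0.1554] [-3.106 -0.436 -0.154] toolz [ 0.423 -0.029 -0.906] tooly [-0.138 -0.99  -0.033] dist 0.0441 off [-0.0091  0.0091 -0.0072] [ 0.6  0.3 -0.1]
```

Request:
drive_tool --steps '[{"wx": 0,"wy": 0,"wz": 0,"tx": -0.003,"ty": 0.002,"tz": -0.005,"jaw": 1},{"wx": 0,"wy": 0,"wz": 0,"tx": 0.001,"ty": 0.001,"tz": -0.007,"jaw": 1},{"wx": 0,"wy": 0,"wz": 0,"tx": 0.004,"ty": -0.001,"tz": -0.008,"jaw": 1},{"wx": 0,"wy": 0,"wz": 0,"tx": 0.004,"ty": -0.001,"tz": -0.008,"jaw": 1},{"wx": 0,"wy": 0,"wz": 0,"tx": 0.004,"ty": 0,"tz": -0.007,"jaw": 1},{"wx": 0,"wy": 0,"wz": 0,"tx": 0,"ty": 0,"tz": 0,"jaw": 1},{"wx": 0,"wy": 0,"wz": 0,"tx": 0,"ty": 0,"tz": 0,"jaw": 1}]'

```text
clock: 18.25
ee_pos: [0.5636, -0.2488, 0.1202]
orientation: [-3.106, -0.435, -0.155]
contact_force: [-0.3, 0.1, -0.2]
width: 0.002
grasp_force: 0.0
```

```bash
python3 st.py
```

```text
[ 0.176  0.38   0.307  2.118 -0.845  0.358 -0.523] [ 0.5636 -0.2488  0.1202] [-3.106 -0.435 -0.155] toolz [ 0.422 -0.03  -0.906] tooly [-0.14  -0.99  -0.033] dist 0.0098 off [ 0.0008  0.006  -0.0001] [-0.3  0.1 -0.2]
```

Request:
drive_tool --steps '[{"wx": 0,"wy": 0,"wz": 0,"tx": 0.0023,"ty": -0.0004,"tz": -0.0033,"jaw": 1},{"wx": 0,"wy": 0,"wz": 0,"tx": 0.0023,"ty": -0.0004,"tz": -0.0033,"jaw": 1},{"wx": 0,"wy": 0,"wz": 0,"tx": 0.0023,"ty": -0.0004,"tz": -0.0033,"jaw": 1},{"wx": 0,"wy": 0,"wz": 0,"tx": 0.0023,"ty": -0.0004,"tz": -0.0033,"jaw": 1},{"wx": 0,"wy": 0,"wz": 0,"tx": 0,"ty": 0,"tz": 0,"jaw": 1},{"wx": 0,"wy": 0,"wz": 0,"tx": 0,"ty": 0,"tz": 0,"jaw": 1}]'

```text
clock: 18.85
ee_pos: [0.5732, -0.2504, 0.1076]
orientation: [-3.106, -0.436, -0.155]
contact_force: [-2.7, 0.7, 6.5]
width: 0.006
grasp_force: 3.2
```

```bash
python3 st.py
```

```text
[ 0.2    0.411  0.272  2.106 -0.88   0.335 -0.492] [ 0.5732 -0.2504  0.1076] [-3.106 -0.436 -0.155] toolz [ 0.423 -0.03  -0.906] tooly [-0.14  -0.99  -0.032] dist -0.0061 off [ 0.0002  0.0061 -0.0005] [-2.7  0.7  6.5]
```

Request:
drive_tool --steps '[{"wx": 0,"wy": 0,"wz": 0,"tx": 0.0023,"ty": -0.0004,"tz": -0.0033,"jaw": 1},{"wx": 0,"wy": 0,"wz": 0,"tx": 0.0017,"ty": -0.0003,"tz": -0.0025,"jaw": 1},{"wx": 0,"wy": 0,"wz": 0,"tx": 0,"ty": 0,"tz": 0,"jaw": 1},{"wx": 0,"wy": 0,"wz": 0,"tx": 0,"ty": 0,"tz": 0,"jaw": 1}]'

```text
clock: 19.25
ee_pos: [0.5766, -0.251, 0.1026]
orientation: [-3.105, -0.437, -0.156]
contact_force: [-13.9, 3.8, 19.1]
width: 0.007
grasp_force: 12.1
```

Force rose to 24 N along the plunger axis, well over the 9.5 N spring, so the plunger is at its stop. Hold, then retract.

Request:
drive_tool --steps '[{"wx": 0,"wy": 0,"wz": 0,"tx": 0,"ty": 0,"tz": 0,"jaw": 1},{"wx": 0,"wy": 0,"wz": 0,"tx": 0,"ty": 0,"tz": 0,"jaw": 1},{"wx": 0,"wy": 0,"wz": 0,"tx": 0,"ty": 0,"tz": 0,"jaw": 1},{"wx": 0,"wy": 0,"wz": 0,"tx": 0,"ty": 0,"tz": 0,"jaw": 1},{"wx": 0,"wy": 0,"wz": 0,"tx": 0,"ty": 0,"tz": 0,"jaw": 1},{"wx": 0,"wy": 0,"wz": 0,"tx": 0,"ty": 0,"tz": 0,"jaw": 1},{"wx": 0,"wy": 0,"wz": 0,"tx": 0,"ty": 0,"tz": 0,"jaw": 1},{"wx": 0,"wy": 0,"wz": 0,"tx": 0,"ty": 0,"tz": 0,"jaw": 1},{"wx": 0,"wy": 0,"wz": 0,"tx": 0,"ty": 0,"tz": 0,"jaw": 1}]'

```text
clock: 20.15
ee_pos: [0.5766, -0.251, 0.1026]
orientation: [-3.105, -0.437, -0.156]
contact_force: [-12.9, 3.6, 19.2]
width: 0.004
grasp_force: 12.0
```

Request:
drive_tool --steps '[{"wx": 0,"wy": 0,"wz": 0,"tx": -0.0045,"ty": 0.0007,"tz": 0.0066,"jaw": 1},{"wx": 0,"wy": 0,"wz": 0,"tx": -0.0057,"ty": 0.0009,"tz": 0.0082,"jaw": 1},{"wx": 0,"wy": 0,"wz": 0,"tx": -0.0115,"ty": 0.0018,"tz": 0.0164,"jaw": 1},{"wx": 0,"wy": 0,"wz": 0,"tx": -0.0115,"ty": 0.0018,"tz": 0.0164,"jaw": 1},{"wx": 0,"wy": 0,"wz": 0,"tx": -0.0115,"ty": 0,"tz": 0.02,"jaw": 1},{"wx": 0,"wy": 0,"wz": 0,"tx": -0.02,"ty": -0.01,"tz": 0.03,"jaw": 1},{"wx": 0,"wy": 0,"wz": 0,"tx": -0.03,"ty": -0.04,"tz": 0.03,"jaw": 1},{"wx": 0,"wy": 0,"wz": 0,"tx": -0.02,"ty": -0.04,"tz": 0.02,"jaw": 1},{"wx": 0,"wy": 0,"wz": 0,"tx": 0,"ty": -0.04,"tz": 0,"jaw": 1},{"wx": 0,"wy": 0,"wz": 0,"tx": 0,"ty": 0,"tz": 0,"jaw": 1}]'

```text
clock: 21.15
ee_pos: [0.4653, -0.3764, 0.2466]
orientation: [-3.11, -0.438, -0.16]
contact_force: [0.3, -1.1, 0.1]
width: 0.002
grasp_force: 0.0
```

Request:
drive_tool --steps '[{"wx": 0,"wy": 0,"wz": 0,"tx": 0,"ty": 0,"tz": 0,"jaw": 1},{"wx": 0,"wy": 0,"wz": 0,"tx": 0,"ty": 0,"tz": 0,"jaw": 1}]'

```text
clock: 21.35
ee_pos: [0.4666, -0.3687, 0.2442]
orientation: [-3.105, -0.434, -0.154]
contact_force: [-0.4, -0.0, -0.0]
width: 0.011
grasp_force: 0.0
```

Run:
```python
from h import *
s=env.get_state(); print(s['joints'].round(3),s['ee_pos'],s['contact_force'])
c=cam('top'); X=grid(c); im=c['image'].astype(int)
m=(im[...,0]>150)&(im[...,1]<90)&(im[...,2]<90); m[:,:368]=0;m[:,390:]=0;m[:185]=0;m[204:]=0
print('cap',m.sum(),np.nanmean(X[m],0),np.argwhere(m).mean(0))
cv2.imwrite('pics/end.png',cv2.resize(c['image'][150:270,320:460,::-1],None,fx=5,fy=5,interpolation=cv2.INTER_CUBIC))
```

```text
[ 0.264  0.216  0.58   1.986 -0.629  0.741 -0.481] [ 0.46656113 -0.36870114  0.24423215] [-0.44467347 -0.02466599 -0.04086349]
cap 75 [ 0.57031208 -0.2438413   0.11215807] [194.2        376.13333333]
```

View pics/end.png

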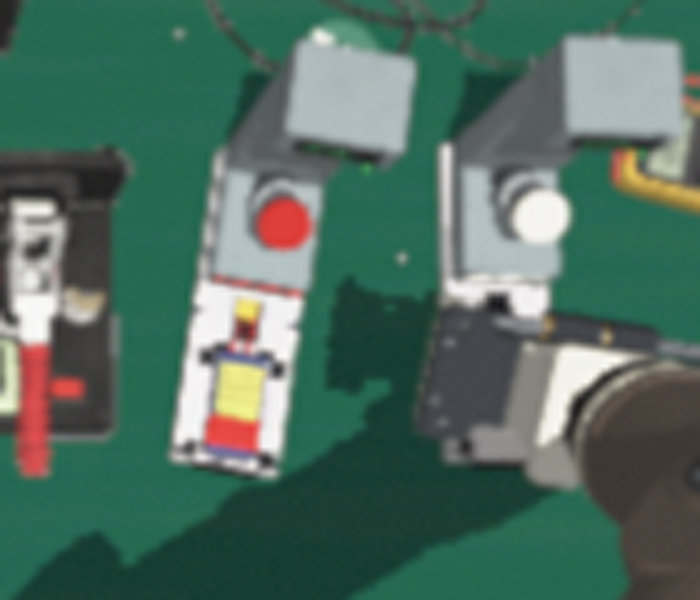

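The end picture shows the red cap back out at (284,222), exactly where it was at the start. The pack lies in the nest at (238,400) with its plug towards the column, and the arm is touching nothing.

```bash
python3 -c "
from workcell import env
print(env.job_done())"
```

```text
the job is handed in; nothing more can be done
None
```

The small red-banded pack lies flat in the red tester's nest, plug towards the column; the red plunger was pushed to its stop, held about 1 s and sprang back, and the job is handed in (no verdict shown; joint 6 read 0.118 once against its 0.12 limit).

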